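# Hold the box-gluing clamp open with its key

### The job

Take the red-handled square key out of the wooden tool block, push it fully down into the square socket of the brass knob on the spring clamp's jaw, and then, with the key as a handle, pull the jaw back off the small box until its white pointer lines up with the red mark. Finish while still gripping the key and holding the jaw at the mark against its spring (nothing is put down or let go), so that somebody can take the glued box out. Move the jaw only by the key, never with the gripper itself, and leave the box, the red mark and everything else on the table where they are.

Things in the scene. Friction and masses are not known exactly. Their poses are not given: they have to be found in the camera images.
- key: Upright loose key, 80 mm tall, 90 g. Origin: centre of the tip's underside; z up, x and y square to its flats. From the tip up: steel shank 12 mm square, 22 mm long (lowest 4 mm tapered to 8), steel collar 30 mm across (22 to 26 mm), red square grip 22 mm wide (26 to 80 mm), flats parallel to the shank's. Fully in, the collar rests on the block or knob. A quarter turn changes nothing.
- block: Fixed light wooden tool block, 60 (x) x 150 (y) x 45 mm high, origin at the centre of its underside. The key stands in a square hole (14.5 mm wide, 30 mm deep) at its middle, flats along the block's axes. Two short stubs, 16 mm across, 22 mm (green) and 16 mm (blue) tall, stand on it 55 mm either side of the key along y.
- clamp: Fixed spring clamp for gluing boxes: aluminium base plate 280 (x) x 130 (y) x 18 mm, origin at the centre of its underside. A blue fence (50 mm above the plate) stands at its +x end; the blue jaw slides on two rails and is drawn open along the clamp's -x axis. Nothing of the clamp is higher than the knob's top (82 mm above the table).
- jaw (a joint): Travel of the jaw in m: 0 = home, closed on the box; grows as it is pulled along the clamp's -x axis, up to 0.09. A spring pulls it home with 3.6 N at 0, rising by 0.6 N per 10 mm.
- socket (a point): Centre of the square socket's mouth in the top of the brass knob, 82 mm above the table; z up, x and y square to its sides. Socket 14.5 mm wide, 25 mm deep, 3 mm chamfer. Knob 36 mm square, 28 mm tall, captive on the jaw (above the clamp's origin when home), swivels stiffly (0.02 N m) about the vertical up to 0.9 rad either way: its yaw differs from the clamp's.
- pointer (a point): End of the white pointer that sticks out of the jaw's side to the clamp's +y (34 mm above the table). Axes as the clamp's. Moves with the jaw.
- mark (a point): The red mark's line, on a stiff red rider beside the jaw's path (34 mm above the table, 53 mm to the clamp's +y). Axes as the clamp's. The jaw is at the mark when pointer and mark agree along the clamp's x axis; the mark is 45 to 75 mm from the pointer at the start.
- box: The glued box: open-topped, loose, light brown fibreboard, 72 (x) x 75 (y) x 45 mm, wall 5 mm, lying on the clamp's base plate between jaw and fence. Origin at the centre of its underside.
- can: Bystander: blue spray can with a white cap, 54 mm in diameter, 170 mm tall; origin at the centre of its underside.
- jar: Bystander: closed jar of white plaster, 72 mm in diameter, 90 mm tall; origin at the centre of its underside.
- ornament: Bystander: white plaster ring lying flat, 110 mm in diameter, 14 mm thick; origin at the centre of its underside.
- bowl: Bystander: white bowl, 130 mm in diameter, 50 mm high; origin at the centre of its underside.
- brush: Bystander: a paint brush lying on the table, along its x axis.
Not all that is in view belongs to the job. There is more than one size of the key; the one meant has the size given above.

How it is judged:
By the outcome, as a careful person would: the job done as asked, in the order asked, and still so for the second after the job is handed in, while the arm keeps its last pose, push and grip.
It also fails if it takes over 42 s, if anything falls off the work surface, if the arm or the gripper's body presses on something with over 40 N, if the wrist force passes 120 N, or if a joint passes its speed limit or range.

### The arm

A 7-joint arm with a two-finger parallel gripper is mounted at the origin on the work surface. World frame = base frame: x ahead of the robot, y to its left, z up, the work surface at z = 0. Lengths are in m, angles in rad, forces in N, time in s.
With the tool pointing down it reaches from about 0.425 to 0.875 m from the base axis. Payload 4.7 kg.
Tool frame: the origin (TCP) lies between the finger pads; the fingertips stand 11 mm ahead of it and the grasp point (between the pads) lies 8 mm behind it; z points along the fingers, y is the line along which they close (so a half turn about z gives the same grasp; the last joint's range is limited). The gripper opens to 87 mm and grips with 3 to 60 N. Pads are 19 mm wide; open, the fingers measure 117 mm over their backs; the gripper's body (75 mm by 190 mm) begins 51 mm behind the grasp point.
Start: joints at [1.28, 0.321, -0.07, 1.45, 0.023, 1.371, -0.057], TCP at [0.195, -0.62, 0.199] pointing down, gripper open.
Joint ranges: [-2.86, 2.86], [-0.3, 2.09], [-1.38, 1.24], [0.06, 2.45], [-1.56, 4.7], [0.09, 2.05], [-2.69, 2.69]. Speed limits (rad/s): [2.57, 2.57, 3.14, 3.14, 3.14, 3.14, 3.14].

### API

Orientations are given as a rotation vector (axis times angle).
In Python, from bench import ctrl gives the robot as it stands. The module is installed in compiled form; this text tells all that it offers.
- The arm moves only by the shell command python3 -m inch 'ROWS' [FORCE]. ROWS is JSON, a list of rows, each an object with "slide": the shift along the tool's x, y, z scaled (see below), a list of three; "angular": the turn, a rotation vector about the tool's x, y, z scaled (see below), a list of three; "claw": the opening, from -1 (shut) to 1 (fully open). In form: [{"slide": [tx, ty, tz], "angular": [rx, ry, rz], "claw": claw}, ...]. A call has 1 to 10 rows; each row is the pose to reach, as a shift and turn from the pose commanded when the call began, along the tool's axes at that moment; what a row does not reach only later rows make up. The controller multiplies each number of a shift by 0.25 m and each number of a turn by 30 degrees. A row lasts 1/10 s, in which the tool goes at most 50 mm and 8.59 degrees, less where a joint would pass 70% of its speed; a pose out of reach is approached as far as the arm can. A call with a number of a shift or a turn outside -1 to 1 is refused whole. A call with a gripper value outside its range is refused whole. The fingers move at their own pace and stop on an object; FORCE is the grip in N (left out, the last holds). Time passes only in rows, so rows that repeat a pose let the fingers close. It gives the time, the measured TCP pose, the force, the opening and the grip force at its end, in the units of the state.
- ctrl.get_state(): the state, without advancing time (a new reading comes with each control period).
- ctrl.get_image(name): name is "scene" or "top"; returns a dict with "color" (420x560x3 uint8, red, green, blue), "depth" (420x560 float32, m along the optical axis (not along the pixel's ray), 0 where there is no reading), "camera_matrix" (3x3 intrinsics, pixels), "dist_coeffs" ([k1, k2, p1, p2, k3] as OpenCV has them; the pictures are not rectified), "extrinsics" (4x4, takes a point from camera to world coordinates). Camera axes: x right, y up, looking along -z (the intrinsics and any distortion apply to the point x, -y, -z); pixel columns grow to the right and rows downward; lengths in m; the calibration is good to about 2 mm. A picture is of the moment at which its call begins.
- ctrl.close_job(): hands the job in; it is judged then, once.
Trained networks look in the newest picture that a camera, given by its name, has taken for a name from the list of things; names that differ only in an ending like _2 or _b are one class to them, and where a whole thing is asked for, a point or a joint stands for the part that bears it (a point fixed in the world has none). Each returns a list of dicts, best first, with "confidence" (0 to 1); they miss things now and then, are a little off and sometimes report something else, mostly with a low value. They report only what shows in the picture. A call takes as long as a camera call. They do not tell look-alikes from the thing itself.
- ctrl.find_in(query, camera): "bbox" ([centre column, centre row, width, height] in pixels, round what is visible of it).
- ctrl.outline_of(query, camera): "mask" (420x560 bool, what is visible of it) and "bbox" ([centre column, centre row, width, height] in pixels, round what is visible of it).
The state is a dict: "time": time; "joint_positions": joint angles; "qd": joint speeds; "joint_torque": joint torques, N m; "position": TCP position; "tool_rot": TCP orientation; "ft_force": force on the tool from outside, world axes, zero at the start; "torque": the same for the moment, N m; "grip_width": opening from 0.0 (shut) to 1.0 (fully open); "grip_force": force on a finger pad.
Only numpy, scipy, OpenCV 4.12 (cv2) and the standard library are available. Lean on these libraries where they do the work, as an engineer would, in place of code of your own. Each camera call takes 0.05 s, during which the arm holds its last target. There are 200 camera calls.

## Working session

There is one attempt and no reset: what is moved stays moved. The work goes in short steps, Python scripts to look and compute and a shell command to move; the robot and the scene stay as the last step left them, time stands still between calls to the robot, and variables do not carry over. Pictures are saved under pics/ and viewed, at most 10 in all, crops included, and the job is handed in when it is done.

```bash
mkdir -p pics
cat > h.py <<'E'
import numpy as np, cv2
from bench import ctrl
from scipy.spatial.transform import Rotation as R
def cloud(im):
    d=im["depth"]; h,w=d.shape
    u,v=np.meshgrid(np.arange(w),np.arange(h))
    p=cv2.undistortPoints(np.stack([u,v],-1).reshape(-1,1,2).astype(float),im["camera_matrix"],im["dist_coeffs"]).reshape(h,w,2)
    P=np.stack([p[...,0]*d,-p[...,1]*d,-d,np.ones_like(d)],-1)
    W=(P@im["extrinsics"].T)[...,:3]; W[d==0]=np.nan
    return W
def save(im,n,crop=None,s=1):
    c=im["color"][...,::-1]
    if crop: c=c[crop[1]:crop[3],crop[0]:crop[2]]
    cv2.imwrite("pics/"+n,cv2.resize(c,None,fx=s,fy=s,interpolation=cv2.INTER_CUBIC))
E
python3 - <<'E'
from h import *
s=ctrl.get_state(); print({k:np.round(v,3) for k,v in s.items()})
for n in("top","scene"):
    im=ctrl.get_image(n); save(im,n+"0.png",s=1.4); np.savez(n+".npz",**im); W=cloud(im)
    print(n,np.round(im["extrinsics"],3).tolist(),im["dist_coeffs"])
    for q in "key block clamp jaw socket pointer mark box can jar ornament bowl brush".split():
        for r in ctrl.outline_of(q,n)[:3]:
            m=r["mask"]; P=W[m]; P=P[~np.isnan(P[:,0])]
            print(q,round(r["confidence"],2),np.round(r["bbox"]),m.sum(),np.round(np.median(P,0),3) if len(P) else None, np.round(P.min(0),3) if len(P) else None, np.round(P.max(0),3) if len(P) else None)
E
```

```text
{'time': np.float64(0.0), 'joint_positions': array([ 1.28 ,  0.322, -0.07 ,  1.452,  0.023,  1.371, -0.057]), 'qd': array([-0.002, -0.001,  0.001, -0.   ,  0.001,  0.   ,  0.   ]), 'joint_torque': array([-0.0000e+00, -4.9129e+01, -4.0500e-01, -3.1254e+01, -6.4000e-02,
        4.4000e-02,  0.0000e+00]), 'position': array([ 0.195, -0.619,  0.198]), 'tool_rot': array([-3.103e+00, -4.770e-01,  1.000e-03]), 'ft_force': array([ 0.705,  0.896, -0.18 ]), 'torque': array([ 0.037, -0.03 , -0.035]), 'grip_force': np.float64(0.0), 'grip_width': np.float64(0.999)}
top [[-0.022, 0.996, -0.091, 0.351], [-1.0, -0.021, 0.014, 0.002], [0.012, 0.091, 0.996, 1.345], [0.0, 0.0, 0.0, 1.0]] [-0.03170376  0.          0.          0.          0.        ]
key 0.66 [136. 168.  41.  39.] 1142 [0.63  0.43  0.021] [ 0.563  0.356 -0.003] [0.687 0.485 0.057]
block 0.96 [304. 174.  43.  28.] 765 [ 0.583 -0.124  0.045] [ 0.54  -0.216 -0.004] [ 0.63  -0.055  0.104]
clamp 0.79 [217. 179.  52.  88.] 2728 [0.563 0.157 0.02 ] [ 0.438  0.07  -0.005] [0.743 0.247 0.089]
socket 0.48 [218. 171.  15.   9.] 148 [0.59  0.155 0.08
[... 2334 characters left out ...]
 [146. 344.  47.  66.] 1873 [ 0.66  -0.407  0.123] [ 0.5   -0.44  -0.004] [ 0.67  -0.378  0.174]
jar 0.68 [441. 171.  28.  37.] 920 [0.514 0.482 0.062] [ 0.393  0.45  -0.004] [0.565 0.619 0.095]
ornament 0.66 [364. 157.  39.  28.] 583 [0.306 0.377 0.013] [ 0.247  0.323 -0.002] [0.359 0.437 0.02 ]
bowl 0.73 [450. 210.  53.  36.] 1534 [0.612 0.443 0.028] [ 0.522  0.356 -0.005] [0.69  0.528 0.054]
bowl 0.16 [366. 235.  40.  31.] 626 [0.596 0.147 0.062] [0.521 0.114 0.015] [0.625 0.225 0.087]
brush 0.88 [119. 296.  35.  55.] 655 [ 0.456 -0.427  0.018] [ 0.349 -0.444 -0.002] [ 0.516 -0.403  0.024]
brush 0.33 [451. 211.  51.  32.] 1427 [0.61  0.443 0.027] [ 0.53   0.356 -0.001] [0.69  0.492 0.054]
```

View pics/top0.png

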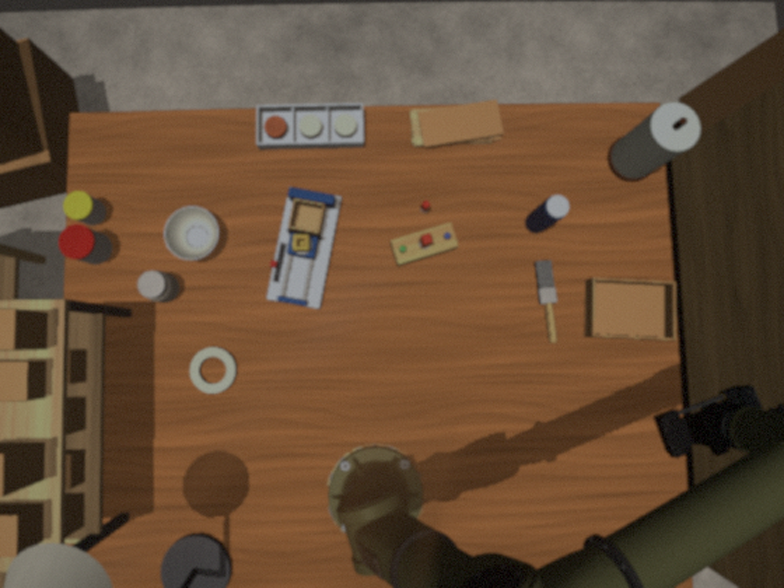

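Run:
```python
from h import *
im=dict(np.load("scene.npz")); save(im,"sc1.png",(220,190,420,340),4)
im=dict(np.load("top.npz")); save(im,"tc1.png",(180,120,340,230),5)
```

```text
(no output)
```

View pics/sc1.png

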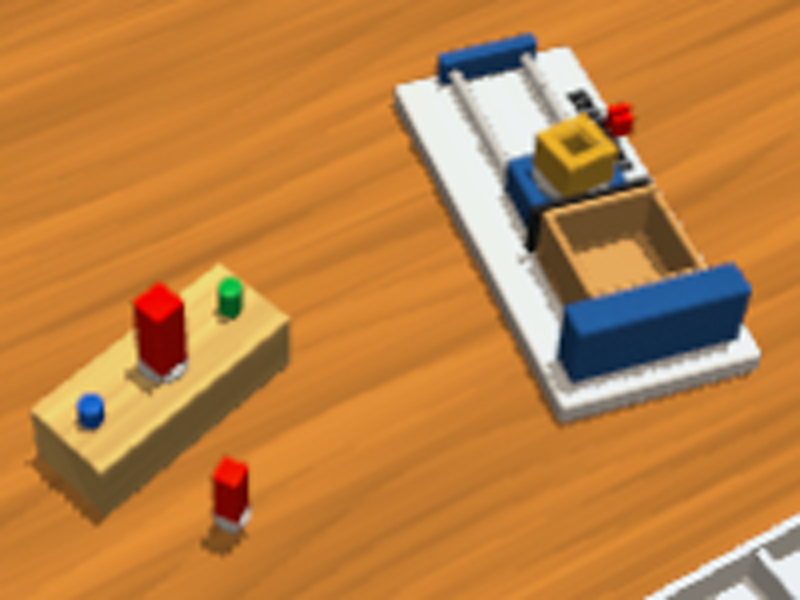

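View pics/tc1.png

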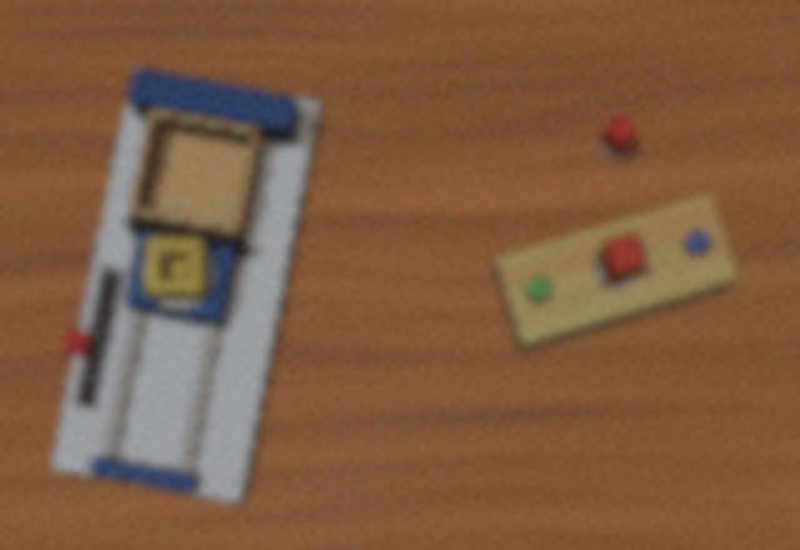

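The tall red key stands in the block at top crop (623,255), and the small decoy stands on the table at (620,133). The knob is at (175,265), turned slightly from the clamp, and the red rider is at (77,342).

```bash
cat > meas.py <<'E'
from h import *
def rect(P):
    c,s,a=cv2.minAreaRect((P[:,:2]*1000).astype(np.float32)); return np.round(c,1),np.round(s,1),round(a,1)
for n in("top","scene"):
    im=dict(np.load(n+".npz")); W=cloud(im); X,Y,Z=W[...,0],W[...,1],W[...,2]
    hsv=cv2.cvtColor(im["color"],cv2.COLOR_RGB2HSV); h,s,v=[hsv[...,i].astype(int) for i in range(3)]
    reg=lambda x0,x1,y0,y1,z0,z1:(X>x0)&(X<x1)&(Y>y0)&(Y<y1)&(Z>z0)&(Z<z1)
    red=((h<8)|(h>172))&(s>150)
    tab=reg(.45,.7,-.02,.05,-.02,.02); print(n,"table z",np.nanmedian(Z[tab]),np.nanstd(Z[tab]))
    for name,m in dict(block=reg(.5,.66,-.23,-.02,.037,.052)&~red,
        keytop=reg(.5,.66,-.2,-.08,.085,.115),
        plate=reg(.38,.78,.03,.28,.012,.024)&(s<70),
        knob=reg(.5,.68,.1,.22,.074,.092),
        fence=reg(.65,.78,.03,.25,.06,.075),
        rider=red&reg(.4,.7,.15,.28,.0,.08)).items():
        m=m.astype(np.uint8)
        nl,l,st,_=cv2.connectedComponentsWithStats(m)
        if nl<2: continue
        m=l==1+np.argmax(st[1:,4]); P=W[m]
        print(name,m.sum(),np.round(P.mean(0),4),*rect(P),"z",np.round(np.median(P[:,2]),4))
E
python3 meas.py
```

```text
top table z 0.00015609932444193841 0.0028501770311158904
block 689 [ 0.5873 -0.1307  0.045 ] [ 588.5 -131.1] [ 61.  147.3] 15.8 z 0.045
keytop 50 [ 0.5879 -0.1305  0.1011] [ 588.1 -130.4] [22.3 20. ] 24.7 z 0.1022
plate 743 [0.5641 0.1116 0.0179] [579.8 109.3] [ 37.8 278.9] 77.7 z 0.0178
knob 111 [0.5898 0.1551 0.0815] [590.1 155.5] [33. 37.] 88.8 z 0.0815
fence 295 [0.6997 0.1318 0.0668] [703.6 131.5] [105.4  62.2] 54.1 z 0.067
rider 14 [0.5484 0.229  0.0347] [549.5 227.4] [14.1 10. ] 85.9 z 0.035
scene table z 0.00041387106057189094 0.0017994633076798645
block 1202 [ 0.5942 -0.1335  0.045 ] [ 587.3 -127.6] [ 63.2 152.6] 16.1 z 0.0453
keytop 132 [ 0.5908 -0.1294  0.0985] [ 588.3 -128.6] [22.8 21.9] 17.9 z 0.1012
plate 1395 [0.607  0.1193 0.0179] [591.  153.5] [128.6 283.5] 80.9 z 0.018
knob 202 [0.591  0.1597 0.0807] [589.6 161. ] [40.2 40.4] 0.6 z 0.0814
fence 550 [0.7006 0.1375 0.0667] [679.3 143. ] [111.   76.2] 78.0 z 0.0674
rider 47 [0.5517 0.2305 0.0301] [550.  230.5] [16.5 13.9] 1.2 z 0.0322
```

```bash
cat > go.py <<'E'
import sys
from h import *
x,y,z,yaw=[float(a) for a in sys.argv[1:5]]   # TCP mm, yaw (deg) of tool y
s=ctrl.get_state(); T=R.from_rotvec(s["tool_rot"]); 
c=np.radians(yaw); ty=np.array([np.cos(c),np.sin(c),0]); tz=np.array([0,0,-1.]); D=R.from_matrix(np.stack([np.cross(ty,tz),ty,tz],1))
sl=T.inv().apply(np.array([x,y,z])/1000-s["position"])/.25; an=(T.inv()*D).as_rotvec()/np.radians(30)
print("t",round(float(s["time"]),2),"pos",np.round(s["position"],4),"yaw y",np.round(np.degrees(np.arctan2(*T.as_matrix()[[1,0],1])),1),"F",np.round(s["ft_force"],1))
print("slide",np.round(sl,3),"angular",np.round(an,3))
E
python3 go.py 588 -130 200 16
python3 - <<'E'
from h import *
for n in("top","scene"):
    im=dict(np.load(n+".npz")); W=cloud(im); X,Y,Z=W[...,0],W[...,1],W[...,2]
    hsv=cv2.cvtColor(im["color"],cv2.COLOR_RGB2HSV)
    for name,m in dict(plate=(Z>.012)&(X>.38)&(X<.77)&(Y>.03)&(Y<.28)&(Z<.095),fencetop=(Z>.06)&(Z<.078)&(X>.68)&(X<.77)&(Y>.05)&(Y<.25)&(hsv[...,1]>90)&(hsv[...,0]>95)&(hsv[...,0]<125)).items():
        m=cv2.morphologyEx(m.astype(np.uint8),cv2.MORPH_OPEN,np.ones((3,3)) if name=="plate" else np.ones((1,1)));nl,l,st,_=cv2.connectedComponentsWithStats(m); m=l==1+np.argmax(st[1:,4])
        P=W[m]; print(n,name,cv2.minAreaRect((P[:,:2]*1000).astype(np.float32)), m.sum())
    # white pixels over rider region
    k=(np.hypot(X-.59,Y-.155)<.02)&(Z>.074)
    print("knob pts",np.round(W[k].mean(0),4),np.round(np.percentile(W[k],[2,98],axis=0),4).tolist())
E
```

```text
t 1.4 pos [ 0.1951 -0.62    0.1991] yaw y -72.5 F [0.5 1.3 0.6]
slide [ 2.088 -1.398 -0.004] angular [ 0.     0.    -2.951]
top plate ((589.8700561523438, 157.64788818359375), (134.23977661132812, 278.645263671875), 78.30070495605469) 3110
top fencetop ((701.017333984375, 131.53237915039062), (104.25471496582031, 18.900924682617188), 78.44815826416016) 172
knob pts [0.5896 0.155  0.0816] [[0.5724, 0.1392, 0.0753], [0.6077, 0.1713, 0.0871]]
scene plate ((589.9744873046875, 161.5780029296875), (137.3354034423828, 283.9231872558594), 77.31001281738281) 4607
scene fencetop ((704.5231323242188, 136.29367065429688), (108.22621154785156, 23.7919864654541), 77.66449737548828) 426
knob pts [0.5909 0.1558 0.0807] [[0.5738, 0.1411, 0.0746], [0.6077, 0.173, 0.0852]]
```

```bash
python3 -m inch '[{"slide":[0.7,-0.47,0],"angular":[0,0,-0.98],"claw":1},{"slide":[0.7,-0.47,0],"angular":[0,0,-0.98],"claw":1},{"slide":[0.7,-0.47,0],"angular":[0,0,-0.98],"claw":1},{"slide":[0.7,-0.47,0],"angular":[0,0,-0.98],"claw":1},{"slide":[0.7,-0.47,0],"angular":[0,0,-0.98],"claw":1},{"slide":[0.7,-0.47,0],"angular":[0,0,-0.98],"claw":1}]'; python3 go.py 588 -130 200 16
```

```text
time: 2.0
position: [0.3289, -0.4535, 0.1996]
tool_rot: [2.879, 1.256, 0.001]
ft_force: [-0.0, -0.6, -0.1]
grip_width: 1.002
grip_force: 0.0
t 2.0 pos [ 0.3289 -0.4535  0.1996] yaw y -42.9 F [-0.  -0.6 -0.1]
slide [ 1.653 -0.12  -0.002] angular [ 2.000e-03  1.000e-03 -1.962e+00]
```

```bash
python3 -m inch '[{"slide":[0.85,-0.06,0],"angular":[0,0,-0.98],"claw":1},{"slide":[0.85,-0.06,0],"angular":[0,0,-0.98],"claw":1},{"slide":[0.85,-0.06,0],"angular":[0,0,-0.98],"claw":1},{"slide":[0.85,-0.06,0],"angular":[0,0,-0.98],"claw":1},{"slide":[0.85,-0.06,0],"angular":[0,0,-0.98],"claw":1},{"slide":[0.85,-0.06,0],"angular":[0,0,-0.98],"claw":1}]'; python3 go.py 588 -130 160 16
```

```text
time: 2.6
position: [0.462, -0.2897, 0.1991]
tool_rot: [2.469, 1.942, 0.0]
ft_force: [-1.3, 0.6, 0.8]
grip_width: 1.0
grip_force: 0.0
t 2.6 pos [ 0.462  -0.2897  0.1991] yaw y -13.6 F [-1.3  0.6  0.8]
slide [0.74  0.339 0.156] angular [ 0.001  0.    -0.988]
```

```bash
python3 -m inch '[{"slide":[0.74,0.34,0.1],"angular":[0,0,-0.99],"claw":1},{"slide":[0.74,0.34,0.15],"angular":[0,0,-0.99],"claw":1},{"slide":[0.74,0.34,0.15],"angular":[0,0,-0.99],"claw":1},{"slide":[0.74,0.34,0.15],"angular":[0,0,-0.99],"claw":1},{"slide":[0.74,0.34,0.15],"angular":[0,0,-0.99],"claw":1},{"slide":[0.74,0.34,0.15],"angular":[0,0,-0.99],"claw":1}]'; python3 go.py 588 -130 70 16
```

```text
time: 3.2
position: [0.5872, -0.1324, 0.1604]
tool_rot: [-1.893, -2.506, 0.002]
ft_force: [-0.6, -1.1, -0.1]
grip_width: 1.0
grip_force: 0.0
t 3.2 pos [ 0.5872 -0.1324  0.1604] yaw y 15.9 F [-0.6 -1.1 -0.1]
slide [0.008 0.006 0.362] angular [-0.004 -0.001 -0.004]
```

```bash
python3 -m inch '[{"slide":[0.008,0.006,0.15],"angular":[0,0,0],"claw":1},{"slide":[0.008,0.006,0.3],"angular":[0,0,0],"claw":1},{"slide":[0.008,0.006,0.36],"angular":[0,0,0],"claw":1},{"slide":[0.008,0.006,0.36],"angular":[0,0,0],"claw":1},{"slide":[0.008,0.006,0.36],"angular":[0,0,0],"claw":1}]'
python3 go.py 588 -130 70 16
python3 -m inch '[{"slide":[0,0,0],"angular":[0,0,0],"claw":-1},{"slide":[0,0,0],"angular":[0,0,0],"claw":-1},{"slide":[0,0,0],"angular":[0,0,0],"claw":-1},{"slide":[0,0,0],"angular":[0,0,0],"claw":-1},{"slide":[0,0,0],"angular":[0,0,0],"claw":-1},{"slide":[0,0,0],"angular":[0,0,0],"claw":-1}]' 15
```

```text
time: 3.7
position: [0.5889, -0.1305, 0.0728]
tool_rot: [1.894, 2.504, -0.0]
ft_force: [-0.5, -0.3, 0.1]
grip_width: 1.0
grip_force: 0.0
t 3.7 pos [ 0.5889 -0.1305  0.0728] yaw y 15.8 F [-0.5 -0.3  0.1]
slide [ 0.003 -0.003  0.011] angular [ 0.002  0.003 -0.007]
time: 4.3
position: [0.5885, -0.1282, 0.0716]
tool_rot: [1.891, 2.508, -0.0]
ft_force: [-0.5, -0.1, 0.5]
grip_width: 0.539
grip_force: 0.0
```

```bash
python3 -m inch '[{"slide":[0,0,0],"angular":[0,0,0],"claw":-1},{"slide":[0,0,0],"angular":[0,0,0],"claw":-1},{"slide":[0,0,0],"angular":[0,0,0],"claw":-1},{"slide":[0,0,0],"angular":[0,0,0],"claw":-1},{"slide":[0,0,0],"angular":[0,0,0],"claw":-1},{"slide":[0,0,0],"angular":[0,0,0],"claw":-1},{"slide":[0,0,0],"angular":[0,0,0],"claw":-1}]' 15
python3 go.py 588 -130 70 16
```

```text
time: 5.0
position: [0.5884, -0.1283, 0.0715]
tool_rot: [-1.891, -2.508, 0.0]
ft_force: [-0.7, -0.9, -1.4]
grip_width: 0.249
grip_force: 15.0
t 5.0 pos [ 0.5884 -0.1283  0.0715] yaw y 16.0 F [-0.7 -0.9 -1.4]
slide [-0.006 -0.003  0.006] angular [-0.     0.    -0.001]
```

```bash
python3 -m inch '[{"slide":[0,0,0],"angular":[0,0,0],"claw":-1},{"slide":[0,0,0],"angular":[0,0,0],"claw":-1},{"slide":[0,0,-0.06],"angular":[0,0,0],"claw":-1},{"slide":[0,0,-0.14],"angular":[0,0,0],"claw":-1},{"slide":[0,0,-0.26],"angular":[0,0,0],"claw":-1},{"slide":[0,0,-0.38],"angular":[0,0,0],"claw":-1},{"slide":[0,0,-0.38],"angular":[0,0,0],"claw":-1},{"slide":[0,0,-0.38],"angular":[0,0,0],"claw":-1}]' 45
python3 go.py 590 120 166 0
python3 - <<'E'
from h import *
im=ctrl.get_image("scene"); save(im,"lift.png",(200,180,420,340),3)
E
```

```text
time: 5.8
position: [0.589, -0.1283, 0.168]
tool_rot: [1.89, 2.507, 0.001]
ft_force: [-0.4, -0.2, -2.2]
grip_width: 0.249
grip_force: 45.0
t 5.8 pos [ 0.589  -0.1283  0.168 ] yaw y 16.0 F [-0.4 -0.2 -2.2]
slide [0.954 0.277 0.007] angular [0.003 0.002 0.532]
```

View pics/lift.png

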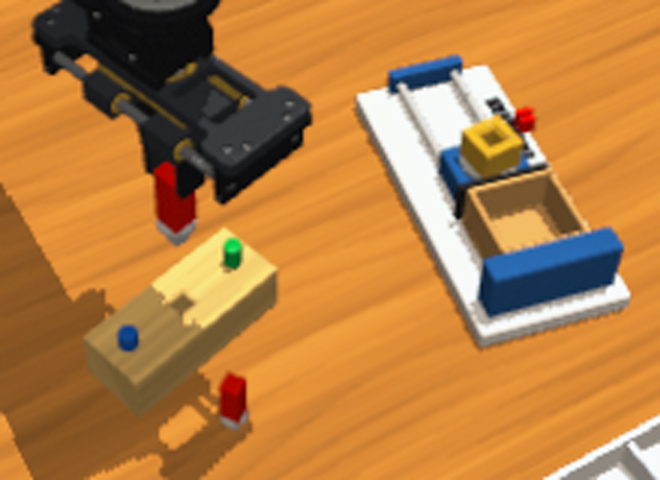

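```bash
python3 -m inch '[{"slide":[0.18,0.05,0],"angular":[0,0,0.25],"claw":-1},{"slide":[0.38,0.11,0],"angular":[0,0,0.53],"claw":-1},{"slide":[0.58,0.17,0],"angular":[0,0,0.53],"claw":-1},{"slide":[0.78,0.22,0],"angular":[0,0,0.53],"claw":-1},{"slide":[0.95,0.277,0],"angular":[0,0,0.53],"claw":-1},{"slide":[0.95,0.277,0],"angular":[0,0,0.53],"claw":-1},{"slide":[0.95,0.277,0],"angular":[0,0,0.53],"claw":-1}]'
python3 go.py 590.3 158 160 0
```

```text
time: 6.55
position: [0.5883, 0.1213, 0.1653]
tool_rot: [-2.214, -2.227, 0.003]
ft_force: [-0.1, -1.8, -1.5]
grip_width: 0.244
grip_force: 45.0
t 6.55 pos [0.5883 0.1213 0.1653] yaw y 0.3 F [-0.1 -1.8 -1.5]
slide [0.147 0.009 0.021] angular [-0.005 -0.     0.011]
```

```bash
python3 -m inch '[{"slide":[0.147,0.009,0.02],"angular":[0,0,0.01],"claw":-1},{"slide":[0.147,0.009,0.06],"angular":[0,0,0.01],"claw":-1},{"slide":[0.147,0.009,0.08],"angular":[0,0,0.01],"claw":-1},{"slide":[0.147,0.009,0.08],"angular":[0,0,0.01],"claw":-1},{"slide":[0.147,0.009,0.08],"angular":[0,0,0.01],"claw":-1}]'
python3 go.py 590.3 158 110 0
python3 - <<'E'
from h import *
im=ctrl.get_image("scene"); save(im,"hover.png",(310,180,430,270),6)
np.savez("hover.npz",**im)
E
```

```text
time: 7.05
position: [0.5922, 0.1536, 0.1461]
tool_rot: [2.229, 2.213, -0.002]
ft_force: [0.1, -0.2, -1.2]
grip_width: 0.247
grip_force: 45.0
t 7.05 pos [0.5922 0.1536 0.1461] yaw y -0.4 F [ 0.1 -0.2 -1.2]
slide [ 0.018 -0.008  0.145] angular [-0.001  0.002 -0.013]
```

View pics/hover.png

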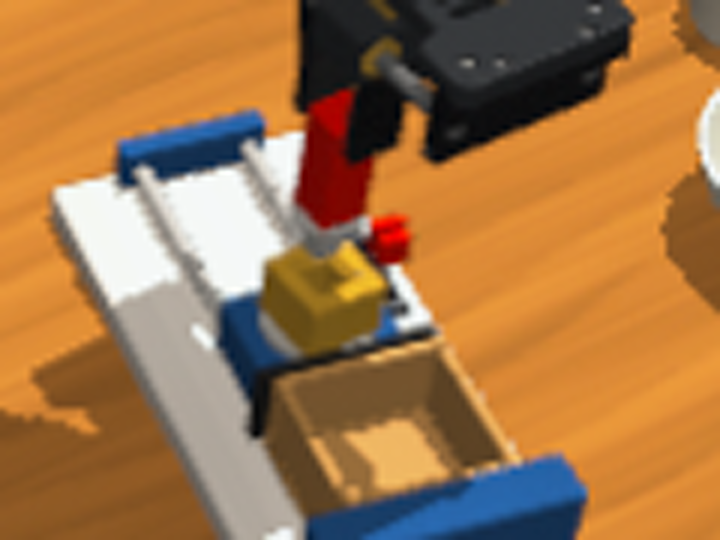

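```bash
for i in 1 2 3; do python3 -m inch '[{"slide":[0,0,0],"angular":[0,0,0],"claw":-1},{"slide":[0,0,0],"angular":[0,0,0],"claw":-1}]' | sed -n 2,3p; done
python3 - <<'E'
from h import *
im=ctrl.get_image("scene"); W=cloud(im); X,Y,Z=W[...,0],W[...,1],W[...,2]
hsv=cv2.cvtColor(im["color"],cv2.COLOR_RGB2HSV).astype(int)
red=((hsv[...,0]<6)|(hsv[...,0]>174))&(hsv[...,1]>170)&(Z>.098)&(Z<.16)&(np.hypot(X-.59,Y-.157)<.05)
gold=(hsv[...,0]>18)&(hsv[...,0]<32)&(hsv[...,1]>170)&(Z>.05)&(Z<.092)&(np.hypot(X-.59,Y-.157)<.04)
for n,m in(("red",red),("gold",gold)):
    m=cv2.erode(m.astype(np.uint8),np.ones((2,2)))>0
    P=W[m]*1000; print(n,len(P),"p2,50,98",np.round(np.percentile(P,[2,10,50,90,98],axis=0),1).tolist())
    # normals by local differences -> classify faces
    gy=np.gradient(W,axis=1); gx=np.gradient(W,axis=0); N=np.cross(gy,gx); N/=np.linalg.norm(N,axis=-1,keepdims=True)+1e-12
    for ax,nm in((0,"x"),(1,"y"),(2,"z")):
        f=m&(np.abs(N[...,ax])>.85); Q=W[f]*1000
        if len(Q)>4: print(" face",nm,len(Q),"coord",np.round(np.median(Q[:,ax]),1),"mean",np.round(Q.mean(0),1), "normal",np.round(np.median(N[f],0),2), "fit slope", np.round(np.polyfit(Q[:,1-ax],Q[:,ax],1)[0],2) if ax<2 else "")
E
```

```text
position: [0.5922, 0.1554, 0.1469]
tool_rot: [2.226, 2.216, 0.001]
position: [0.592, 0.1558, 0.1467]
tool_rot: [2.226, 2.217, 0.0]
position: [0.5919, 0.1559, 0.1465]
tool_rot: [2.226, 2.217, -0.0]
red 82 p2,50,98 [[592.0, 143.3, 126.7], [593.9, 144.8, 132.4], [601.5, 150.6, 143.8], [603.7, 160.5, 153.3], [605.0, 164.0, 157.3]]
 face x 41 coord 602.0 mean [602.1 154.4 140.9] normal [-0.97  0.01 -0.01] fit slope 0.11
 face y 19 coord 145.5 mean [595.4 145.2 146.4] normal [0.03 0.96 0.01] fit slope 0.08
gold 224 p2,50,98 [[580.2, 141.2, 56.7], [582.2, 142.2, 62.9], [600.8, 156.5, 76.4], [607.9, 172.2, 83.1], [609.8, 176.4, 84.6]]
 face x 66 coord 606.7 mean [604.2 159.5  70.5] normal [-0.96  0.01  0.01] fit slope -0.07
 face y 49 coord 142.4 mean [593.  146.4  72.4] normal [ 0.01  0.95 -0.01] fit slope -0.26
 face z 50 coord 81.7 mean [598.3 158.1  79.1] normal [ 0.07 -0.   -0.94] fit slope
```

```bash
python3 -m inch '[{"slide":[0.012,-0.008,0],"angular":[0,0,0],"claw":-1},{"slide":[0.012,-0.008,0],"angular":[0,0,0],"claw":-1},{"slide":[0.012,-0.008,0.03],"angular":[0,0,0],"claw":-1},{"slide":[0.012,-0.008,0.06],"angular":[0,0,0],"claw":-1},{"slide":[0.012,-0.008,0.08],"angular":[0,0,0],"claw":-1},{"slide":[0.012,-0.008,0.08],"angular":[0,0,0],"claw":-1},{"slide":[0.012,-0.008,0.08],"angular":[0,0,0],"claw":-1}]'
python3 go.py 590 158.8 108 0
```

```text
time: 8.45
position: [0.5898, 0.1588, 0.1262]
tool_rot: [-2.226, -2.217, 0.001]
ft_force: [-0.9, -0.5, -1.3]
grip_width: 0.246
grip_force: 45.0
t 8.45 pos [0.5898 0.1588 0.1262] yaw y -0.2 F [-0.9 -0.5 -1.3]
slide [-0.     0.001  0.073] angular [-0.001  0.    -0.008]
```

```bash
python3 -m inch '[{"slide":[0,0,0.015],"angular":[0,0,0],"claw":-1},{"slide":[0,0,0.03],"angular":[0,0,0],"claw":-1},{"slide":[0,0,0.03],"angular":[0,0,0],"claw":-1},{"slide":[0,0,0.03],"angular":[0,0,0],"claw":-1}]'
python3 go.py 590 158.8 108 0
```

```text
time: 8.85
position: [0.5898, 0.1588, 0.1189]
tool_rot: [-2.226, -2.217, 0.0]
ft_force: [-0.4, -0.3, -0.1]
grip_width: 0.248
grip_force: 45.0
t 8.85 pos [0.5898 0.1588 0.1189] yaw y -0.2 F [-0.4 -0.3 -0.1]
slide [-0.     0.001  0.044] angular [-0.001  0.    -0.008]
```

```bash
python3 -m inch '[{"slide":[0,0,0.015],"angular":[0,0,0],"claw":-1},{"slide":[0,0,0.03],"angular":[0,0,0],"claw":-1},{"slide":[0,0,0.04],"angular":[0,0,0],"claw":-1},{"slide":[0,0,0.046],"angular":[0,0,0],"claw":-1},{"slide":[0,0,0.046],"angular":[0,0,0],"claw":-1},{"slide":[0,0,0.046],"angular":[0,0,0],"claw":-1}]'
python3 go.py 590 158.8 108 0
```

```text
time: 9.45
position: [0.5899, 0.1589, 0.1083]
tool_rot: [2.226, 2.217, -0.0]
ft_force: [-2.8, -1.0, 4.7]
grip_width: 0.244
grip_force: 45.0
t 9.45 pos [0.5899 0.1589 0.1083] yaw y -0.2 F [-2.8 -1.   4.7]
slide [-0.001  0.     0.001] angular [ 0.     0.001 -0.008]
```

```bash
python3 -m inch '[{"slide":[0,0,0.01],"angular":[0,0,0],"claw":-1},{"slide":[0,0,0.01],"angular":[0,0,0],"claw":-1},{"slide":[0.004,-0.02,0.01],"angular":[0,0,0],"claw":-1},{"slide":[0.01,-0.05,0.01],"angular":[0,0,0],"claw":-1},{"slide":[0.018,-0.085,0.01],"angular":[0,0,0],"claw":-1},{"slide":[0.0255,-0.12,0.01],"angular":[0,0,0],"claw":-1},{"slide":[0.0327,-0.154,0.01],"angular":[0,0,0],"claw":-1},{"slide":[0.0327,-0.154,0.01],"angular":[0,0,0],"claw":-1},{"slide":[0.0327,-0.154,0.01],"angular":[0,0,0],"claw":-1}]' 60
python3 go.py 590 158.8 108 0
python3 - <<'E'
from h import *
im=ctrl.get_image("scene"); save(im,"pull.png",(310,180,410,255),8); np.savez("pull.npz",**im)
E
```

```text
time: 10.35
position: [0.5565, 0.1663, 0.1081]
tool_rot: [2.222, 2.21, 0.012]
ft_force: [5.5, -1.7, 7.9]
grip_width: 0.242
grip_force: 59.9
t 10.35 pos [0.5565 0.1663 0.1081] yaw y -0.3 F [ 5.5 -1.7  7.9]
slide [-0.029  0.134  0.002] angular [ 0.021  0.001 -0.01 ]
```

View pics/pull.png

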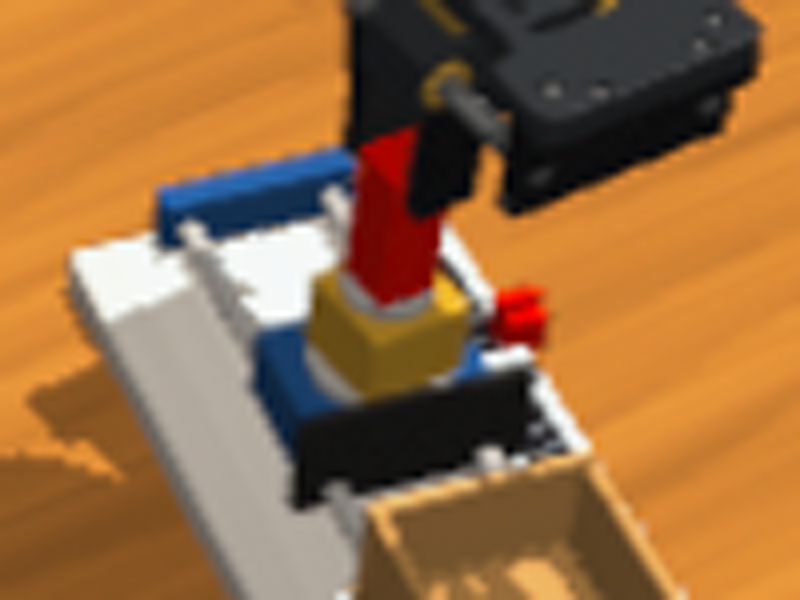

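The key is seated in the knob, with the collar on brass at (390,300). The jaw is about 33 mm open, the white pointer is at about (510,360) and the red rider at (520,315).

```bash
cat > mk.py <<'E'
import sys
from h import *
XC=np.array([np.cos(np.radians(-12)),np.sin(np.radians(-12))]); O=np.array([590,158.5])/1000
def ray(im,uv,z):
    p=cv2.undistortPoints(np.array(uv,float).reshape(-1,1,2),im["camera_matrix"],im["dist_coeffs"])[:,0]
    E=im["extrinsics"]; d=np.c_[p[:,0],-p[:,1],-np.ones(len(p))]@E[:3,:3].T; o=E[:3,3]
    return o+d*((z-o[2])/d[:,2:])
def cl(P): q=(P[:,:2]-O)*1000; return np.c_[q@XC,q@np.array([-XC[1],XC[0]])]
def warp(im,z=.034,x0=-90,x1=20,y0=15,y1=75,s=7):
    gx,gy=np.meshgrid(np.arange(x0,x1,1/s),np.arange(y1,y0,-1/s))
    P=np.c_[(O+np.c_[gx.ravel(),gy.ravel()]@np.array([XC,[-XC[1],XC[0]]])/1000 if True else 0),np.full(gx.size,z)]
    if P.shape[1]!=3: raise SystemExit
    E=np.linalg.inv(im["extrinsics"]); C=P@E[:3,:3].T+E[:3,3]; C=C*[1,-1,-1]
    uv,_=cv2.projectPoints(C,np.zeros(3),np.zeros(3),im["camera_matrix"],im["dist_coeffs"])
    m=uv.reshape(*gx.shape,2).astype(np.float32)
    w=cv2.remap(im["color"],m[...,0],m[...,1],cv2.INTER_CUBIC)[...,::-1].copy()
    for x in range(x0,x1,10): cv2.line(w,((x-x0)*s,0),((x-x0)*s,6),(0,255,0),1); cv2.putText(w,str(x),((x-x0)*s,18),0,.4,(0,255,0))
    for y in range(y0,y1,10): cv2.putText(w,str(y),(0,(y1-y)*s),0,.4,(0,255,0))
    return w
E
python3 - <<'E'
from mk import *
a=warp(dict(np.load("pull.npz"))); t=ctrl.get_image("top"); np.savez("pullt.npz",**t)
im=np.vstack([cv2.resize(a,(770,280)) ,cv2.resize(warp(t),(770,280))])
cv2.imwrite("pics/warp.png",im)
E
```

```text
(no output)
```

View pics/warp.png

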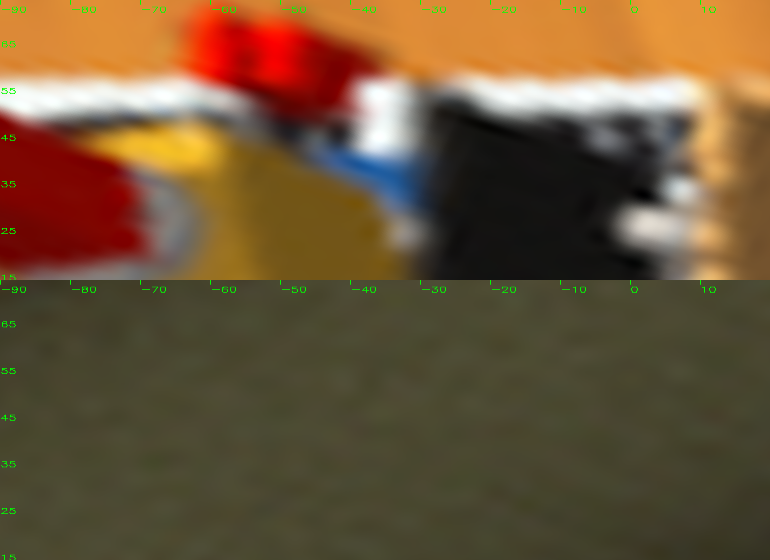

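```bash
python3 -m inch '[{"slide":[0.0033,-0.0155,0],"angular":[0,0,0],"claw":-1},{"slide":[0.0083,-0.039,0],"angular":[0,0,0],"claw":-1},{"slide":[0.0133,-0.0626,0],"angular":[0,0,0],"claw":-1},{"slide":[0.0133,-0.0626,0],"angular":[0,0,0],"claw":-1},{"slide":[0.0133,-0.0626,0],"angular":[0,0,0],"claw":-1},{"slide":[0.0133,-0.0626,0],"angular":[0,0,0],"claw":-1}]'
python3 - <<'E'
from mk import *
im=ctrl.get_image("scene"); np.savez("p2.npz",**im)
# average several frames
A=np.mean([ctrl.get_image("scene")["color"].astype(float) for _ in range(4)],0).astype(np.uint8); im["color"]=A
a=warp(im,x0=-80,x1=-20,y0=35,y1=75,s=13)
im0=dict(np.load("scene.npz")); b=im0["color"][205:235,355:395][...,::-1]
b=cv2.resize(b,(280,210),interpolation=cv2.INTER_CUBIC); c=cv2.resize(A[205:235,355:395][...,::-1],(280,210),interpolation=cv2.INTER_CUBIC)
a=cv2.resize(a,(780,380)); o=np.zeros((600,780,3),np.uint8); o[:a.shape[0]]=a; o[385:595,:280]=b;o[385:595,300:580]=c
cv2.imwrite("pics/w2.png",o)
E
```

```text
time: 11.05
position: [0.5415, 0.1695, 0.1081]
tool_rot: [2.222, 2.209, 0.013]
ft_force: [5.6, -2.1, 7.3]
grip_width: 0.239
grip_force: 59.9
```

View pics/w2.png

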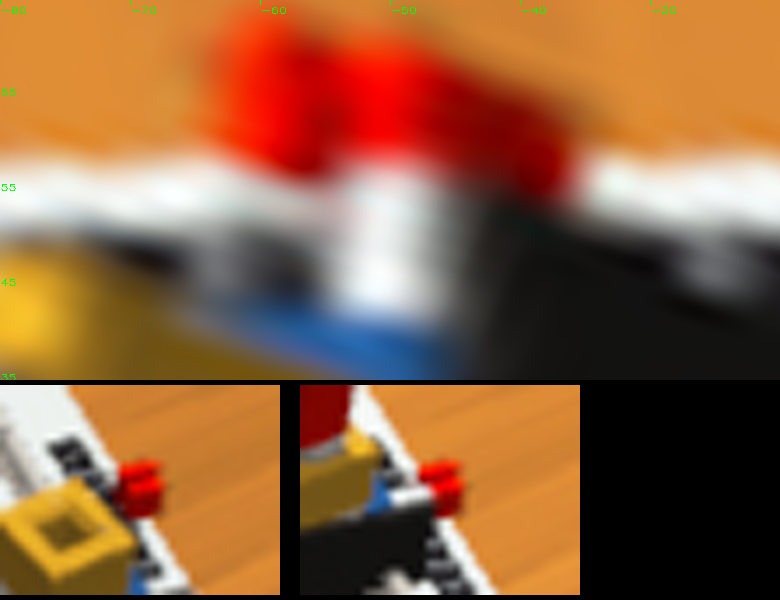

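Run:
```python
from mk import *
ims=[ctrl.get_image("scene") for _ in range(8)]
im=ims[0]; im["depth"]=np.median([i["depth"] for i in ims],0); A=np.mean([i["color"].astype(float) for i in ims],0)
W=cloud(im); 
for v in range(213,225):
    print(v," ".join("(%3d,%3d|%4.0f,%3.0f,%3.0f)"%(A[v,u,0],A[v,u,1],*cl(W[v,u][None])[0],W[v,u,2]*1000) for u in range(369,380)))
t=dict(np.load("top.npz")); Wt=cloud(t); c=t["color"].astype(int); print("top")
for v in range(183,194):
    print(v," ".join("(%3d,%3d|%4.0f,%3.0f,%3.0f)"%(c[v,u,0],c[v,u,1],*cl(Wt[v,u][None])[0],Wt[v,u,2]*1000) for u in range(190,203)))
```

```text
213 (234,213| -90, 66, 18) (224,142|-105, 79, -0) (224,142|-103, 81,  0) (223,141|-102, 83,  1) (224,141|-100, 85,  2) (223,139|-102, 89, -1) (222,139|-100, 92, -0) (220,138|-100, 94, -0) (219,138| -99, 97, -1) (218,135| -98, 99, -0) (216,134| -96,101,  1)
214 (238,229| -86, 64, 19) (227,164| -85, 67, 18) (224,142|-101, 80, -1) (223,140| -99, 82, -0) (221,139| -98, 84,  0) (220,137| -98, 87, -1) (219,136| -96, 89,  1) (218,134| -95, 92,  1) (215,133| -95, 95, -0) (215,133| -94, 97,  0) (215,133| -93,100, -0)
215 (244,245| -82, 63, 19) (234,221| -82, 65, 18) (221,154| -98, 78, -1) (220,138| -95, 80,  0) (219,136| -94, 82,  1) (210,117| -94, 85, -0) (213,102| -93, 88,  0) (224,113| -62, 71, 35) (221,122| -91, 93,  0) (215,133| -91, 96, -0) (215,133| -89, 98,  1)
216 (225,230| -78, 61, 19) (243,244| -79, 64, 18) (238,200| -78, 67, 18) (237, 90| -64, 61, 34) (242, 72| -64, 64, 33) (244, 49| -61, 65, 35) (244, 38| -58, 66, 37) (245, 46| -56, 68, 38) (235, 71| -56, 71, 38) (213,112| -87, 94, -0) (215,132| -88, 98, -2)
217 (146,150| -75, 59, 19) (201,206| -75, 62, 18) (211,166| -74, 65, 18)
[... 4620 characters left out ...]
9) ( 59, 54| -62, 46, 22) ( 88, 88| -61, 43, 22) (126,128| -60, 41, 17) (146,148| -59, 38, 13)
192 (124, 81| -69, 79,  3) (122, 82| -68, 76,  4) (118, 79| -67, 74, -4) (120, 89| -66, 71, -4) (131,117| -66, 67, -2) (132,128| -67, 60, 18) (119,115| -67, 56, 20) ( 81, 77| -66, 53, 20) ( 62, 55| -65, 49, 21) ( 68, 67| -65, 46, 20) ( 99,101| -64, 43, 20) (134,136| -64, 39, 23) (147,150| -62, 37, 14)
193 (124, 84| -72, 79,  1) (121, 79| -71, 76, -2) (126, 85| -70, 73, -2) (126, 99| -70, 69,  0) (134,123| -69, 65,  2) (137,135| -70, 59, 18) (113,114| -70, 55, 20) ( 81, 79| -69, 52, 18) ( 60, 57| -68, 50, 13) ( 74, 72| -68, 46, 19) (109,110| -67, 43, 16) (139,140| -67, 39, 19) (151,155| -66, 36, 19)
```

```bash
python3 -m inch '[{"slide":[0.0025,-0.012,0],"angular":[0,0,0],"claw":-1},{"slide":[0.005,-0.0255,0],"angular":[0,0,0],"claw":-1},{"slide":[0.005,-0.0255,0],"angular":[0,0,0],"claw":-1},{"slide":[0.005,-0.0255,0],"angular":[0,0,0],"claw":-1},{"slide":[0.005,-0.0255,0],"angular":[0,0,0],"claw":-1}]'
python3 - <<'E'
from mk import *
ims=[ctrl.get_image("scene") for _ in range(8)]
im=ims[0]; im["depth"]=np.median([i["depth"] for i in ims],0); A=np.mean([i["color"].astype(float) for i in ims],0); im["color"]=A.astype(np.uint8)
np.savez("p3.npz",**im)
W=cloud(im)
for v in range(214,223):
    print(v," ".join("(%3d,%3d|%4.1f,%3.0f,%3.0f)"%(A[v,u,0],A[v,u,1],*cl(W[v,u][None])[0],W[v,u,2]*1000) for u in range(367,379)))
a=warp(im,z=.038,x0=-80,x1=-20,y0=35,y1=75,s=13)
cv2.imwrite("pics/w3.png",a)
w=warp(im,z=.038,x0=-75,x1=-30,y0=35,y1=75,s=2).astype(int)
for y in(46,48,50,52,54,58,60,62,64,66): print(y,[(int(-75+i/2),int(w[(75-y)*2,i,2]),int(w[(75-y)*2,i,1])) for i in range(20,64,3)])
E
```

```text
time: 12.2
position: [0.5353, 0.1708, 0.1081]
tool_rot: [2.222, 2.209, 0.013]
ft_force: [6.2, -3.1, 7.1]
grip_width: 0.243
grip_force: 59.9
214 (143,145|-87.6, 59, 18) (226,230|-86.5, 62, 19) (238,229|-86.1, 64, 18) (226,164|-85.0, 67, 18) (223,141|-99.3, 79,  1) (222,139|-98.4, 81,  1) (221,138|-97.9, 84,  0) (220,137|-97.5, 87, -0) (219,136|-97.3, 90, -1) (217,134|-94.9, 92,  1) (215,133|-95.1, 95, -0) (214,132|-94.5, 98, -0)
215 ( 64, 63|-82.6, 57, 20) (203,210|-84.8, 61, 17) (243,245|-82.5, 63, 18) (234,221|-82.3, 66, 18) (221,154|-95.7, 77,  1) (220,137|-95.5, 80,  0) (218,135|-94.6, 83,  0) (209,117|-92.3, 84,  2) (213,102|-92.1, 87,  1) (224,113|-63.4, 72, 34) (220,122|-90.2, 92,  1) (214,132|-90.5, 96,  0)
216 ( 37, 34|-79.2, 55, 20) (136,140|-79.8, 59, 18) (225,230|-78.4, 61, 19) (243,244|-78.8, 64, 18) (238,200|-78.5, 67, 17) (236, 89|-62.4, 60, 35) (242, 71|-63.1, 63, 33) (244, 48|-61.5, 65, 34) (244, 38|-57.2, 66, 38) (245, 46|-56.2, 68, 38) (235, 70|-55.6, 71, 38) (213,112|-86.8, 94,  0)
217 (109,110|-76.0, 54, 20) (117,119|-76.2, 57, 19) (173,178|-74.1, 59, 20) (235,239
[... 3421 characters left out ...]
141), (-63, 218, 144), (-62, 220, 131), (-60, 228, 105), (-59, 241, 71), (-57, 248, 36), (-56, 244, 12), (-54, 223, 0), (-53, 195, 0), (-51, 182, 3), (-50, 201, 4), (-48, 236, 1), (-47, 246, 0), (-45, 225, 3), (-44, 190, 5)]
64 [(-65, 220, 138), (-63, 214, 139), (-62, 210, 128), (-60, 219, 100), (-59, 235, 69), (-57, 245, 34), (-56, 239, 14), (-54, 218, 5), (-53, 199, 0), (-51, 202, 0), (-50, 222, 0), (-48, 246, 0), (-47, 253, 5), (-45, 234, 5), (-44, 204, 0)]
66 [(-65, 0, 255), (-63, 0, 255), (-62, 207, 123), (-60, 214, 95), (-59, 231, 69), (-57, 0, 255), (-56, 234, 19), (-54, 0, 255), (-53, 0, 255), (-51, 201, 2), (-50, 231, 16), (-48, 0, 255), (-47, 0, 255), (-45, 237, 27), (-44, 0, 255)]
```

View pics/w3.png

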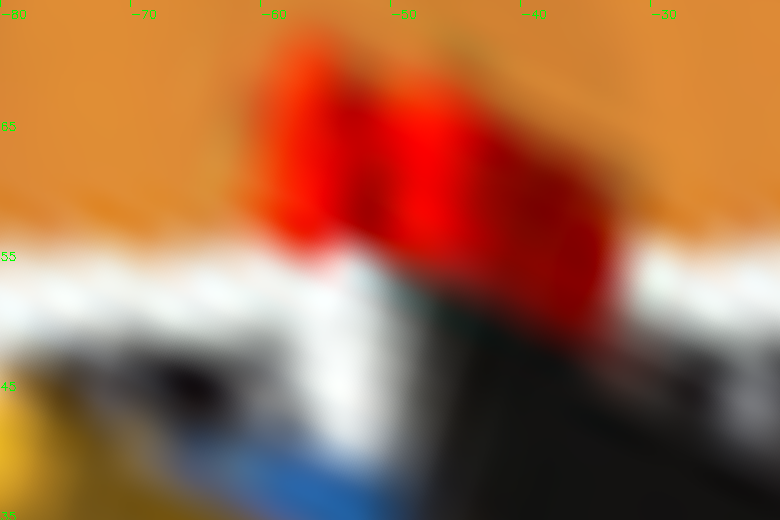

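The white pointer at (350,380) is nearly level with the raised red ridge at (300,200). I will refine using the unobstructed top view from the start.

Run:
```python
from mk import *
import mk
t=dict(np.load("top.npz")); Wt=cloud(t); c=t["color"].astype(int)
for v in range(166,179):
    print(v," ".join("(%3d,%3d|%4.0f,%3.0f,%3.0f)"%(c[v,u,0],c[v,u,2],*cl(Wt[v,u][None])[0],Wt[v,u,2]*1000) for u in range(199,211)))
# template: pointer shift between frames in the scene camera, profile at y 46..51, z=.038
def prof(im,ys,x0=-75,x1=20):
    xs=np.arange(x0,x1,.5); out=[]
    for y in ys:
        P=np.c_[O+np.c_[xs,np.full(len(xs),y)]@np.array([XC,[-XC[1],XC[0]]])/1000,np.full(len(xs),.038)]
        E=np.linalg.inv(im["extrinsics"]); C=(P@E[:3,:3].T+E[:3,3])*[1,-1,-1]
        uv=cv2.projectPoints(C,np.zeros(3),np.zeros(3),im["camera_matrix"],im["dist_coeffs"])[0].reshape(1,-1,2).astype(np.float32)
        out.append(cv2.remap(im["color"],uv[...,0],uv[...,1],cv2.INTER_LINEAR)[0])
    return xs,np.mean(out,0)
for f,r in(("scene",(-15,18)),("pull",(-48,-18)),("p3",(-65,-40))):
    xs,p=prof(dict(np.load(f+".npz")),[46,47,48,49]); k=(xs>r[0])&(xs<r[1])
    print(f,[(float(a),int(b[0]),int(b[2])) for a,b in zip(xs[k][::2],p[k][::2])])
```

```text
166 (137,104|  26, 69, -3) (145,139|  23, 61, 18) (151,154|  23, 58, 19) (151,159|  24, 54, 21) (155,160|  25, 51, 20) (149,156|  26, 48, 15) (132,137|  27, 45, 14) ( 97,102|  27, 41, 17) ( 60, 75|  24, 35, 35) ( 48, 71|  22, 29, 50) ( 56, 67|  23, 25, 51) ( 65, 56|  24, 23, 48)
167 (140,113|  23, 68, -4) (150,146|  20, 61, 15) (151,155|  21, 58, 15) (155,163|  21, 54, 15) (152,160|  21, 50, 20) (155,162|  22, 47, 16) (142,148|  24, 45, 14) (117,127|  23, 40, 21) ( 85,104|  24, 37, 16) ( 71, 90|  18, 27, 56) ( 88, 79|  20, 25, 51) (105, 72|  14, 15, 86)
168 (138,120|  19, 67, -3) (149,149|  17, 60, 15) (154,162| nan,nan,nan) (154,161|  17, 53, 19) (155,162|  18, 49, 19) (154,162|  19, 47, 16) (149,155|  20, 43, 16) (127,137|  19, 39, 23) ( 98,114|  21, 37, 14) ( 88, 97|  16, 27, 51) (111, 84|  17, 24, 48) (132, 74|  11, 15, 84)
169 (136,120|  15, 66, -0) (151,152|  13, 59, 18) (155,162|  13, 55, 19) (157,164|  15, 53, 15) (153,162|  15, 49, 19) (155,161|  15, 45, 20) (151,158|  17, 43, 14) (128,141|  16, 39, 21) ( 92,114|  13, 31, 45) ( 89, 94|  13, 27, 51) (120, 80|  13, 23, 51) (14
[... 3414 characters left out ...]
3, 223), (-30.5, 205, 206), (-29.5, 185, 186), (-28.5, 158, 158), (-27.5, 128, 126), (-26.5, 98, 94), (-25.5, 69, 64), (-24.5, 53, 46), (-23.5, 43, 37), (-22.5, 34, 29), (-21.5, 28, 25), (-20.5, 28, 24), (-19.5, 32, 29), (-18.5, 40, 39)]
p3 [(-64.5, 105, 105), (-63.5, 108, 109), (-62.5, 121, 122), (-61.5, 131, 133), (-60.5, 137, 140), (-59.5, 141, 145), (-58.5, 161, 164), (-57.5, 187, 191), (-56.5, 212, 215), (-55.5, 230, 233), (-54.5, 232, 235), (-53.5, 228, 230), (-52.5, 221, 222), (-51.5, 206, 206), (-50.5, 175, 174), (-49.5, 142, 141), (-48.5, 109, 107), (-47.5, 82, 79), (-46.5, 64, 60), (-45.5, 47, 43), (-44.5, 33, 29), (-43.5, 25, 21), (-42.5, 23, 19), (-41.5, 22, 18), (-40.5, 22, 16)]
```

```bash
python3 -m inch '[{"slide":[0.0015,-0.007,0],"angular":[0,0,0],"claw":-1},{"slide":[0.0015,-0.007,0],"angular":[0,0,0],"claw":-1},{"slide":[0.0015,-0.007,0],"angular":[0,0,0],"claw":-1},{"slide":[0.0015,-0.007,0],"angular":[0,0,0],"claw":-1},{"slide":[0.0015,-0.007,0],"angular":[0,0,0],"claw":-1},{"slide":[0.0015,-0.007,0],"angular":[0,0,0],"claw":-1}]'
python3 - <<'E'
from mk import *
ims=[ctrl.get_image("scene") for _ in range(6)]
im=ims[0]; im["depth"]=np.median([i["depth"] for i in ims],0); A=np.mean([i["color"].astype(float) for i in ims],0); im["color"]=A.astype(np.uint8)
W=cloud(im); P=cl(W.reshape(-1,3)).reshape(*W.shape[:2],2); Z=W[...,2]; r,g,b=A[...,0],A[...,1],A[...,2]
near=(P[...,0]>-75)&(P[...,0]<-40)&(Z>.030)&(Z<.042)
wh=near&(b>150)&(P[...,1]>42)&(P[...,1]<56); rd=near&(r>140)&(g<80)&(P[...,1]>55)&(P[...,1]<72)
print("pointer",wh.sum(),np.round(P[wh].min(0),1),np.round(P[wh].max(0),1),np.round(P[wh].mean(0),1))
rt=rd&(Z>.0355); print("ridge",rt.sum(),np.round(P[rt][:,0],1)); bt=rd&(Z<.0355); print("body",np.round(P[bt].min(0),1),np.round(P[bt].max(0),1))
save(im,"fin.png",(310,180,410,255),8)
E
```

```text
time: 13.2
position: [0.5337, 0.1712, 0.108]
tool_rot: [2.222, 2.209, 0.013]
ft_force: [6.7, -2.7, 6.6]
grip_width: 0.239
grip_force: 59.9
pointer 9 [-58.9  42.9] [-52.4  55.2] [-56.2  48.7]
ridge 11 [-56.1 -56.1 -55.2 -57.8 -55.3 -54.6 -53.6 -53.4 -53.4 -53.3 -53. ]
body [-61.5  58.2] [-47.8  70.2]
```

View pics/fin.png

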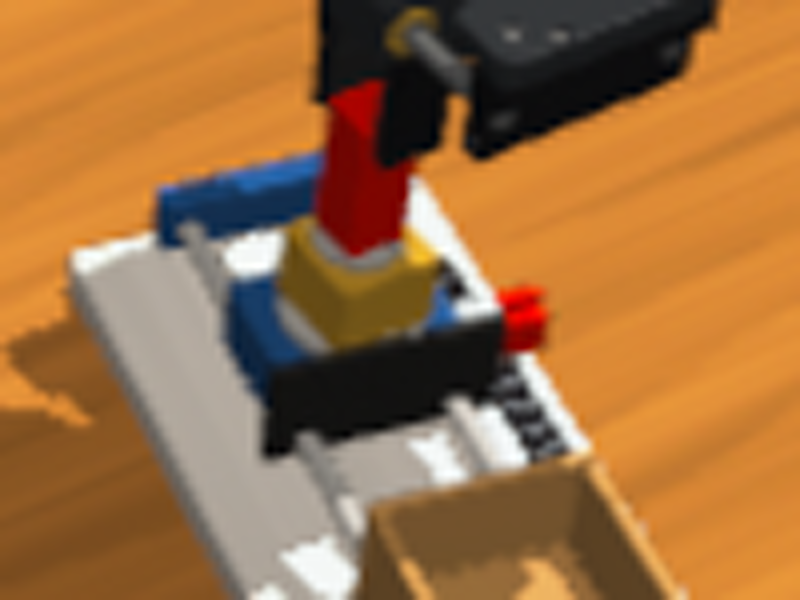

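The key's collar sits on the knob at (360,250). The white pointer now meets the red ridge at (500,310) to within about 1 mm, and the box has not moved.

```bash
python3 -c "
from bench import ctrl
print(ctrl.close_job())"
```

```text
the job is handed in; nothing more can be done
None
```

The job is handed in. The red key is fully seated in the knob and still gripped, and the jaw is held against its spring with the pointer at the red mark, to within about 1 mm as measured in the camera images.

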